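Drift a floating nut plate into line in a pan-rack foot

ROBOT

A 6-joint arm with a two-finger parallel gripper is mounted at the origin on a cart in front of the work surface, level with it; the furniture and walls round the work are solid. World frame = base frame: x ahead of the robot, y to its left, z up, the work surface at z = 0. Lengths are in m, angles in rad, forces in N, time in s.
With the tool pointing down it reaches from about 0.25 to 0.775 m from the base axis. Payload 4 kg.
Tool frame: the origin (TCP) lies at the very end of the fingers, on their centre line; the grasp point (between the pads) lies 19 mm behind it (robot.pinch_z is the distance from the TCP to the grasp point, in m); z points along the fingers, y is the line along which they close (so a half turn about z gives the same grasp; the last joint's range is limited). The gripper opens to 94 mm and grips with 3 to 60 N. Pads are 16 mm wide; open, the fingers measure 119 mm over their backs; the gripper's body (75 mm by 177 mm) begins 78 mm behind the grasp point.
Start: joints at [-1.261, 0.087, 1.371, -0, 1.684, -0.103], TCP at [0.221, -0.504, 0.206] pointing down, gripper open.
Joint ranges: [-3.1, 3.1], [-0.76, 2.03], [0.27, 2.55], [-1.08, 4.22], [0.17, 2.65], [-2.57, 2.57]. Speed limits (rad/s): [2.79, 2.79, 3.14, 3.14, 3.14, 3.14].

INTERFACE

Orientations are given as [roll, pitch, yaw] about the fixed x, y, z axes, in that order (R = Rz(yaw) Ry(pitch) Rx(roll)).
In Python, from bench import robot gives the robot as it stands.
- The arm moves only by the tool arm_command, never from a script. Its argument "targets" is one flat list of numbers, 7 for each row, row after row: the turn, a rotation vector about the tool's x, y, z in degrees, then the shift along the tool's x, y, z in mm, then the closure, from -1 (fully open) to 1 (shut). In form: [ax, ay, az, x, y, z, hand, ax, ay, az, x, y, z, hand, ...]. A call has 1 to 20 rows; each row is the pose to reach, as a shift and turn from the pose commanded when the call began, along the tool's axes at that moment; what a row does not reach only later rows make up. A row lasts 1/10 s, in which the tool goes at most 50 mm and 8.59 degrees, less where a joint would pass 70% of its speed; a pose out of reach is approached as far as the arm can. A call with a gripper value outside its range is refused whole. The fingers move at their own pace and stop on an object; the grip force is fixed at half the most. Time passes only in rows, so rows that repeat a pose let the fingers close. It gives the time, the measured TCP pose, the force, the opening and the grip force at its end, in the units of the state.
- robot.get_obs(): the state, without advancing time (a new reading comes with each control period).
- robot.snapshot(name): name is "scene" or "top" or "wrist"; returns a dict with "color" (400x640x3 uint8, red, green, blue), "range_z" (400x640 float32, m along the optical axis (not along the pixel's ray), 0 where there is no reading), "fx", "fy", "cx", "cy" (pixels), "T" (4x4, takes a point from camera to world coordinates); the wrist camera has in their place "T_tool_cam" (4x4, takes a point from camera to tool coordinates, whose origin is the TCP and whose axes are the flange's). Camera axes: x right, y down, z forward; pixel columns grow to the right and rows downward; lengths in m; the calibration is good to about 2 mm. A picture is of the moment at which its call begins: read the wrist's pose just before it.
- robot.close_job(): hands the job in; it is judged then, once.
The state is a dict: "time": time; "joint_positions": joint angles; "qvel": joint speeds; "joint_torque": joint torques, N m; "tool_pos": TCP position; "ee_rot": TCP orientation; "wrist_force": force on the tool from outside, world axes, zero at the start; "wrist_torque": the same for the moment, N m; "width": finger opening in m; "finger_force": force on a finger pad.
Only numpy, scipy, OpenCV 4.12 (cv2) and the standard library are available. Lean on these libraries where they do the work, as an engineer would, in place of code of your own. Each camera call takes 0.05 s, during which the arm holds its last target. There are 200 camera calls.

TASK

The nut plate inside the pan-rack foot has slid out from under the hole in the foot's flange. Take the red-handled tapered drift from its wooden stand, feel gently with its tip through the flange hole until it finds the plate's hole, and push it straight down through both so the plate is pulled into line and the drift stands fully home, collar flat on the flange. Do not force it against the plate, leave the other things where they stand, and let go of the drift when it is home.

Things in the scene. Friction and masses are not known exactly. Their poses are not given: they have to be found in the camera images.
- drift: tapered drift, 0.16 kg, round about its z axis (up), standing loose in the stand with its collar on the stand's top; it lifts straight out. Origin: centre of the collar's underside. Collar 36 mm across, 6 mm thick. Below: straight 20 mm shank for 18 mm, then an even taper to 6 mm across at 61 mm below the origin, ending in a blunt nose 3.6 mm across at 63 mm.
- drift_grip (a point): middle of the drift's round red grip, which is 24 mm across and 60 mm long, upright, above the collar; this point is on the axis, 36 mm above the drift's origin. Any grasp yaw serves.
- drift_tip (a point): lowest point of the drift, on its axis, 63 mm below its origin.
- stand: wooden tool stand, a fixed block 70 x 70 x 75 mm high on a slightly wider base, with a 25 mm hole in the middle of its top. Origin: centre of its underside, on the worktop; z up.
- foot: pan-rack post foot, a fixed grey square housing 100 x 100 x 72 mm high, hollow and clear inside below the nut plate, with an aluminium flange as its top, a 3 mm high screw head near each flange corner and two low fixing lugs at the worktop. Origin: centre of its underside; z up. More than 40 N between drift and foot (nut plate included) damages it.
- foot_hole (a point): centre of the 22 mm hole in the 6 mm thick flange, at the flange's upper face, 72 mm above the worktop; z up. The drift is fully home when its origin is at this point.
- plate_level (a point): point on the flange hole's axis at the height of the nut plate's top, 7 mm below the flange's top; it does not follow the plate. The brass plate is 6 mm thick with a 22 mm hole, whose centre starts 12 to 13 mm off this axis in an unknown direction, different each time and not measured: a drift let down on the axis lands on the plate's metal.
- plate_axis (a point): point on the flange hole's axis, 13 mm below the flange's top, at the plate's underside. The tip drops into the plate's hole when it is 5.5 mm off this axis towards that hole (within about 25 degrees); beyond 6.8 mm the taper meets the flange. The plate springs down from about 4 N, at most 4 mm (10 N), slides sideways with 3 N of friction and stays; the tip drags it along.
- can: drinks can, 66 mm across, 115 mm high, standing; a bystander. Origin: centre of its underside.
- mug: white mug, 78 x 116 x 97 mm, standing; a bystander. Origin: centre of its underside.
- spice_jar: spice jar with a dark cap, 44 mm across, 105 mm high, standing; a bystander. Origin: centre of its underside.
Things that resemble listed ones, but are neither listed nor needed, are in the scene too. What is shaped like the stand but green or orange is not meant.

How it is judged:
By the outcome, as a careful person would: the job done as asked, in the order asked, and still so for the second after the job is handed in, with the robot touching nothing.
It also fails if it takes over 53 s, if anything falls off the work surface, if the arm or the gripper's body presses on something with over 40 N, if the wrist force passes 120 N, or if a joint passes its speed limit or range.

## Working session

There is one attempt and no reset: what is moved stays moved. The work goes in short steps, Python scripts to look and compute and a tool call to move; the robot and the scene stay as the last step left them, time stands still between calls to the robot, and variables do not carry over. Pictures are saved under pics/ and viewed, at most 10 in all, crops included, and the job is handed in when it is done.

Besides the shell and the picture viewer there is one more tool, called after "Emit:" by a JSON object that holds its "name" and its "arguments". arm_command: Moves the arm, as the interface text tells. Its arguments: {"type":"object","properties":{"targets":{"type":"array"}},"required":["targets"]}

```bash
ls; mkdir -p pics; cat > h.py <<'E'
import numpy as np, cv2, pickle
from bench import robot
def snap(n):
    o=robot.get_obs(); s=robot.snapshot(n); s['obs']=o
    return s
def save(n,im): cv2.imwrite('pics/'+n+'.png', im[:,:,::-1])
E
python3 - <<'E'
from h import *
o=robot.get_obs(); print({k:np.round(v,3) for k,v in o.items()})
a=snap('scene'); b=snap('top')
pickle.dump((a,b),open('s.pkl','wb'))
save('scene',a['color']); save('top',b['color'])
for s in (a,b): print(s['fx'],s['cx'],s['cy'],np.round(s['T'],3).tolist())
print(robot.pinch_z)
E
```

```text
pics
{'time': np.float64(0.0), 'joint_positions': array([-1.261,  0.088,  1.372,  0.   ,  1.684, -0.103]), 'qvel': array([ 0.   ,  0.001,  0.001, -0.   , -0.   ,  0.   ]), 'joint_torque': array([-1.0000e-03, -3.4019e+01, -3.0242e+01,  7.2000e-02,  3.3000e-02,
       -0.0000e+00]), 'tool_pos': array([ 0.22 , -0.503,  0.204]), 'ee_rot': array([-3.139, -0.   ,  0.413]), 'wrist_force': array([-0.01 , -0.175,  0.261]), 'wrist_torque': array([ 0.01 , -0.024, -0.026]), 'finger_force': np.float64(0.0), 'width': np.float64(0.094)}
495.0963023500261 313.41081671762157 205.02804629865852 [[0.825, -0.308, 0.474, -0.064], [-0.565, -0.414, 0.714, -1.072], [-0.023, -0.857, -0.516, 0.797], [0.0, 0.0, 0.0, 1.0]]
478.88633869303163 315.83274222944425 197.86244442913062 [[0.062, -0.978, 0.201, 0.354], [-0.998, -0.06, 0.018, -0.122], [-0.005, -0.202, -0.979, 1.171], [0.0, 0.0, 0.0, 1.0]]
0.0188
```

View pics/scene.png

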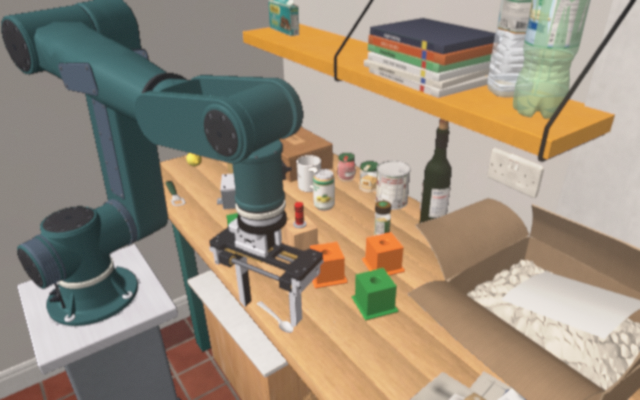

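View pics/top.png

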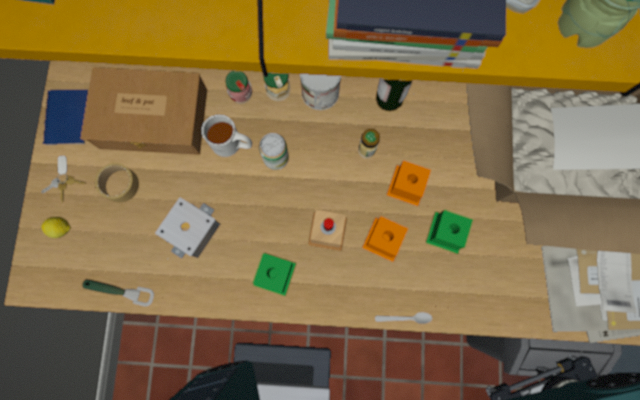

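The scene view shows the red grip at (299,213), standing in the wooden stand at (303,236). The top view shows it at (328,225), with the grey foot at (186,227) and its flange hole near (185,227).

Things that could be taken for the drift or stand, in top-view pixels:
- Orange blocks at (409,182) and (386,238), and green blocks at (449,231) and (274,273). These are excluded by colour.
- The red jar at (238,86), which is not in a stand.

My choice is the wooden block at (328,228) with the red grip.

```bash
cat >> h.py <<'E'
def ray(s,u,v,z,T=None):
    T=s['T'] if T is None else T
    d=T[:3,:3]@np.array([(u-s['cx'])/s['fx'],(v-s['cy'])/s['fy'],1]); c=T[:3,3]
    return c+d*(z-c[2])/d[2]
E
python3 - <<'E'
from h import *
a,b=pickle.load(open('s.pkl','rb'))
hsv=cv2.cvtColor(b['color'],cv2.COLOR_RGB2HSV)
red=((hsv[...,0]<6)|(hsv[...,0]>172))&(hsv[...,1]>170)&(hsv[...,2]>90)
r=np.zeros_like(red);r[205:245,310:346]=red[205:245,310:346]
v,u=np.nonzero(r); print('red',u.mean(),v.mean(),len(u),u.min(),u.max(),v.min(),v.max(), 'drift~',ray(b,u.mean(),v.mean(),.125))
# foot: low saturation region
g=(hsv[...,1]<60)&(hsv[...,2]>110); m=np.zeros_like(g);m[190:265,145:225]=g[190:265,145:225]
c=max(cv2.findContours(m.astype(np.uint8),0,2)[0],key=cv2.contourArea)
rc=cv2.minAreaRect(c);print(rc,ray(b,*rc[0],.072))
T=b['T'];
def P(u,v):
    z=b['range_z'][v,u]; return (T@np.array([(u-b['cx'])/b['fx']*z,(v-b['cy'])/b['fy']*z,z,1]))[:3].round(3)
print('flange',P(175,225),P(200,225),'grip',P(328,225),'stand',P(318,238),'shelf edge',P(200,60),P(500,75),'mug',P(219,130),'can',P(272,145),'box',P(140,110))
im=np.hstack([cv2.resize(b['color'][185:265,145:225],(400,400),interpolation=2),cv2.resize(b['color'][190:260,293:363],(400,400),interpolation=2)])
save('crop1',im)
E
```

```text
red 327.9871794871795 223.57692307692307 78 324 332 219 229 drift~ [ 0.5120152  -0.13364601  0.125     ]
((185.12847900390625, 225.48399353027344), (43.33871078491211, 59.07609558105469), 34.07719421386719) [0.49518081 0.19613458 0.072     ]
flange [0.495 0.219 0.074] [0.498 0.161 0.074] grip [ 0.506 -0.134  0.141] stand [ 0.485 -0.113  0.076] shelf edge [0.729 0.1   0.432] [ 0.732 -0.401  0.432] mug [0.737 0.145 0.057] can [0.69  0.006 0.111] box [0.762 0.33  0.096]
```

View pics/crop1.png

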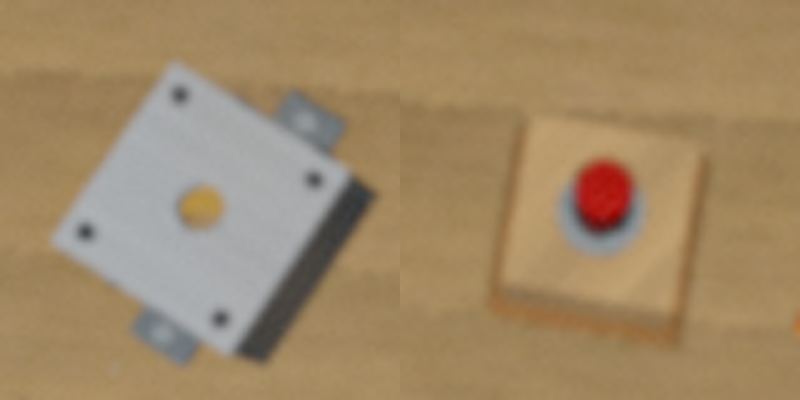

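The crop shows the flange hole at about full-image pixel (185.2,226.4). It is mostly brass, with a possible darker rim at lower left. The red grip sits on a steel collar in the plain wooden stand, so the choice is confirmed. Next I move over the stand at 90° yaw to look closer.

Emit:
{"name": "arm_command", "arguments": {"targets": [0, 0, -8, 40, -22, -6, -1, 0, 0, -16, 80, -44, -12, -1, 0, 0, -24, 120, -66, -18, -1, 0, 0, -32, 160, -88, -24, -1, 0, 0, -40, 200, -110, -30, -1, 0, 0, -48, 240, -132, -36, -1, 0, 0, -56, 285, -154, -45, -1, 0, 0, -64, 330, -178, -56, -1, 0, 0, -66.3, 372, -200, -66, -1, 0, 0, -66.3, 413, -222, -66, -1, 0, 0, -66.3, 413, -222, -66, -1, 0, 0, -66.3, 413, -222, -66, -1]}}

```text
time: 1.3
tool_pos: [0.5099, -0.134, 0.2706]
ee_rot: [-3.14, 0.0, 1.572]
wrist_force: [-0.4, -0.1, -0.6]
width: 0.0938
finger_force: 0.0
```

```bash
python3 - <<'E'
from h import *
s=snap('wrist'); o=s['obs']; print(o['time'],o['tool_pos'],o['ee_rot'],o['joint_positions'].round(2),o['qvel'].round(3)); print(s['T_tool_cam'].round(4),s['fx'],s['cx'],s['cy'])
pickle.dump(s,open('w1.pkl','wb')); save('w1',s['color'])
E
```

```text
1.3 [ 0.50989262 -0.13400953  0.27057623] [-3.13957780e+00  1.04409150e-04  1.57231743e+00] [-0.36  0.03  1.3  -0.    1.81 -0.37] [-0.05  -0.014  0.01  -0.005  0.003 -0.001]
[[ 2.000e-04 -9.642e-01 -2.650e-01  7.760e-02]
 [ 1.000e+00  0.000e+00  6.000e-04 -4.000e-04]
 [-6.000e-04 -2.650e-01  9.642e-01 -1.791e-01]
 [ 0.000e+00  0.000e+00  0.000e+00  1.000e+00]] 354.34495775508 321.12823621036915 200.39869427129324
```

View pics/w1.png

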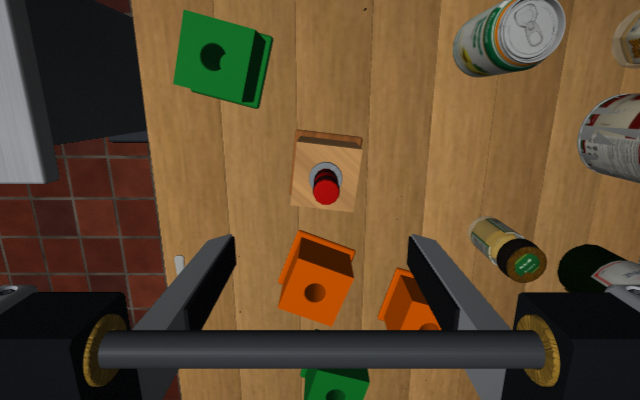

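The wrist view shows the red grip with its top disc near (326,191), the collar ring near (325,177) and the wooden stand around it. The green and orange blocks are nearby.

```bash
cat >> h.py <<'E'
from scipy.spatial.transform import Rotation as Ro
def wT(s):
    T=np.eye(4);T[:3,:3]=Ro.from_euler('xyz',s['obs']['ee_rot']).as_matrix();T[:3,3]=s['obs']['tool_pos']
    return T@s['T_tool_cam']
E
python3 - <<'E'
from h import *
s=pickle.load(open('w1.pkl','rb'));T=wT(s)
hsv=cv2.cvtColor(s['color'],cv2.COLOR_RGB2HSV)
def M(m,x0,x1,y0,y1):
    r=np.zeros_like(m);r[y0:y1,x0:x1]=m[y0:y1,x0:x1];return r
red=M(((hsv[...,0]<6)|(hsv[...,0]>172))&(hsv[...,1]>150),300,350,150,215)
z=s['range_z']
top=red&(hsv[...,2]>150)
for n,m,h in (('red',red,.111),('top',top,.141),('collar',M((hsv[...,1]<70),300,350,150,200),.081)):
    c=max(cv2.findContours(m.astype(np.uint8),0,2)[0],key=cv2.contourArea)
    e=cv2.fitEllipse(c);print(n,np.round(e[0],1),np.round(e[1],1),ray(s,*e[0],h,T).round(4),z[int(e[0][1]),int(e[0][0])])
E
```

```text
red [325.3 187.6] [23.7 35.6] [ 0.5135 -0.1365  0.111 ] 0.31727782
top [325. 192.] [22.1 23.1] [ 0.5129 -0.1334  0.141 ] 0.31911394
collar [325.  178.7] [29.2 32.3] [ 0.5134 -0.1339  0.081 ] 0.322347
```

Emit:
{"name": "arm_command", "arguments": {"targets": [0, 0, 0, 45, -3, 0, -1, 0, 0, 0, 90, -6, 0, -1, 0, 0, 0, 130, -9, 25, -1, 0, 0, 0, 170, -12, 60, -1, 0, 0, 0, 205, -14, 95, -1, 0, 0, 0, 235, -15, 125, -1, 0, 0, 0, 252, -15, 140, -1, 0, 0, 0, 252, -15, 140, -1, 0, 0, 0, 252, -15, 140, -1]}}

```text
time: 2.25
tool_pos: [0.4952, 0.1155, 0.1318]
ee_rot: [3.141, 0.001, 1.568]
wrist_force: [-0.1, 0.1, -0.3]
width: 0.0942
finger_force: 0.0
```

```bash
python3 - <<'E'
from h import *
s=snap('wrist'); o=s['obs']; print(o['time'],o['tool_pos'],o['ee_rot'],o['qvel'].round(3))
pickle.dump(s,open('w2.pkl','wb'))
T=wT(s); b=pickle.load(open('s.pkl','rb'))[1]
p=ray(b,185.2,226.4,.072); print('top hole',p)
q=np.linalg.inv(T)@np.append(p,1); u=s['fx']*q[0]/q[2]+s['cx'];v=s['fy']*q[1]/q[2]+s['cy'];print(u,v)
im=s['color']; sm=im[max(0,int(v)-30):int(v)+30,int(u)-30:int(u)+30]
print(max(0,int(v)-30),int(u)-30)
save('w2',np.hstack([cv2.resize(im,(480,300)),cv2.resize(sm,(300,300),interpolation=2)]))
E
```

```text
2.25 [0.49523072 0.11551374 0.13182857] [3.14145338e+00 1.05022572e-03 1.56826199e+00] [-0.012 -0.015 -0.035  0.003 -0.003  0.003]
top hole [0.49306008 0.19571739 0.072     ]
317.9265713473648 98.73339013117902
68 287
```

View pics/w2.png

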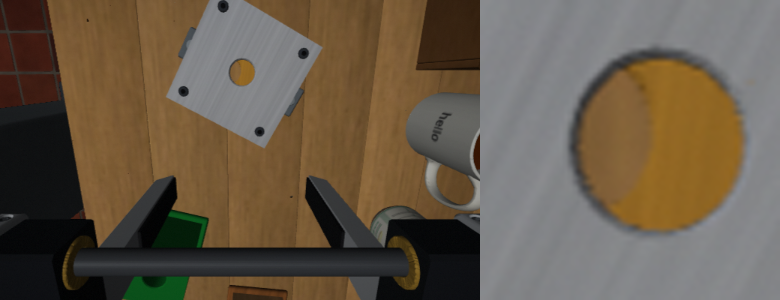

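The wrist view shows the flange hole at crop (658,142). The plate's hole shows as a lens on the image-left side, which is world −x, with lens corners near (632,68) and (620,205). I'll measure both.

```bash
python3 - <<'E'
from h import *
s=pickle.load(open('w2.pkl','rb'));T=wT(s)
im=s['color'];hsv=cv2.cvtColor(im,cv2.COLOR_RGB2HSV)
sub=(slice(68,128),slice(287,347))
S=hsv[...,1][sub]
print(S[28,18:56])
hole=(S>60).astype(np.uint8); c=max(cv2.findContours(hole,0,2)[0],key=cv2.contourArea)
e=cv2.fitEllipse(cv2.convexHull(c));print('hole',e)
H=ray(s,e[0][0]+287,e[0][1]+68,.072,T);print(H)
brass=(S>185).astype(np.uint8); lens=((S>60)&(S<175)).astype(np.uint8); lens=cv2.morphologyEx(lens,cv2.MORPH_OPEN,np.ones((3,3)))
for n,m in (('brass',brass),('lens',lens)):
    v,u=np.nonzero(m);P=ray(s,u.mean()+287,v.mean()+68,.065,T);d=P-H;print(n,len(u),u.mean(),v.mean(),P.round(4),d[:2]*1e3,np.degrees(np.arctan2(d[1],d[0])))
# outer screws check
g=cv2.cvtColor(im,cv2.COLOR_RGB2GRAY); dark=(g<75).astype(np.uint8)
for c in cv2.findContours(dark,0,2)[0]:
    A=cv2.contourArea(c);x,y,w,h=cv2.boundingRect(c)
    if 40<A<300 and y<200 and 200<x<440: print('screw',x+w/2,y+h/2,A,ray(s,x+w/2-.5,y+h/2-.5,.075,T).round(4))
E
```

```text
[  4  76 144 147 147 146 144 145 144 146 146 148 146 145 144 150 172 193
 194 193 191 193 193 193 193 192 193 192 194 194 195 193 193 193 117  12
  13   7]
hole ((35.64451599121094, 28.303178787231445), (33.421382904052734, 34.612693786621094), 3.9300477504730225)
[0.49611828 0.19722086 0.072     ]
brass 525 40.10857142857143 28.754285714285714 [0.4991 0.197  0.065 ] [ 3.00591228 -0.18027604] -3.4321357688039447
lens 306 26.46732026143791 27.287581699346404 [0.49  0.198 0.065] [-6.069515    0.77761878] 172.69910866102293
screw 346.0 175.5 111.0 [0.5115 0.146  0.075 ]
screw 392.5 136.5 240.0 [0.5417 0.172  0.075 ]
screw 244.5 122.0 124.5 [0.4449 0.1816 0.075 ]
screw 405.0 71.5 141.0 [0.5475 0.2123 0.075 ]
screw 297.5 8.5 161.0 [0.4808 0.2481 0.075 ]
```

Emit:
{"name": "arm_command", "arguments": {"targets": [0, 0, 0, -20, 2, -40, -1, 0, 0, 0, -60, 5, -70, -1, 0, 0, 0, -105, 8, -70, -1, 0, 0, 0, -150, 11, -70, -1, 0, 0, 0, -195, 14, -70, -1, 0, 0, 0, -230, 17, -70, -1, 0, 0, 0, -249, 18, -60, -1, 0, 0, 0, -249, 18, -45, -1, 0, 0, 0, -249, 18, -45, -1, 0, 0, 0, -249, 18, -45, -1]}}

```text
time: 3.3
tool_pos: [0.5125, -0.1312, 0.1765]
ee_rot: [-3.141, -0.001, 1.57]
wrist_force: [-0.1, 0.2, -0.2]
width: 0.0944
finger_force: 0.0
```

Emit:
{"name": "arm_command", "arguments": {"targets": [0, 0, 0, -2, 0.5, 25, -1, 0, 0, 0, -2, 0.5, 50, -1, 0, 0, 0, -2, 0.5, 70, -1, 0, 0, 0, -2, 0.5, 82, -1, 0, 0, 0, -2, 0.5, 85, -1, 0, 0, 0, -2, 0.5, 85, -1, 0, 0, 0, -2, 0.5, 85, 1, 0, 0, 0, -2, 0.5, 85, 1, 0, 0, 0, -2, 0.5, 85, 1, 0, 0, 0, -2, 0.5, 85, 1, 0, 0, 0, -2, 0.5, 85, 1, 0, 0, 0, -2, 0.5, 85, 1, 0, 0, 0, -2, 0.5, 85, 1, 0, 0, 0, -2, 0.5, 85, 1]}}

```text
time: 4.7
tool_pos: [0.5134, -0.1338, 0.0915]
ee_rot: [-3.142, 0.0, 1.57]
wrist_force: [0.2, 0.2, -0.5]
width: 0.033
finger_force: 0.0
```

Emit:
{"name": "arm_command", "arguments": {"targets": [0, 0, 0, 0, 0, 0, 1, 0, 0, 0, 0, 0, 0, 1, 0, 0, 0, 0, 0, 0, 1, 0, 0, 0, 0, 0, 0, 1, 0, 0, 0, 0, 0, 0, 1]}}

```text
time: 5.2
tool_pos: [0.5134, -0.1338, 0.0914]
ee_rot: [3.141, 0.0, 1.57]
wrist_force: [0.3, -0.7, -0.6]
width: 0.024
finger_force: 30.0
```

Emit:
{"name": "arm_command", "arguments": {"targets": [0, 0, 0, 0, 0, -15, 1, 0, 0, 0, 0, 0, -40, 1, 0, 0, 0, 0, 0, -70, 1, 0, 0, 0, 0, 0, -100, 1, 0, 0, 0, 20, -1, -118, 1, 0, 0, 0, 55, -3, -118, 1, 0, 0, 0, 95, -5, -118, 1, 0, 0, 0, 135, -7, -118, 1, 0, 0, 0, 175, -9, -118, 1, 0, 0, 0, 215, -11, -118, 1, 0, 0, 0, 255, -13, -118, 1, 0, 0, 0, 290, -15, -118, 1, 0, 0, 0, 315, -16, -115, 1, 0, 0, 0, 331, -17, -100, 1, 0, 0, 0, 331, -17, -90, 1, 0, 0, 0, 331, -17, -85, 1, 0, 0, 0, 331, -17, -85, 1, 0, 0, 0, 331, -17, -85, 1]}}

```text
time: 7.0
tool_pos: [0.4969, 0.196, 0.1764]
ee_rot: [-3.141, 0.001, 1.568]
wrist_force: [-0.5, -0.3, -1.5]
width: 0.0239
finger_force: 30.0
```

```bash
python3 - <<'E'
from h import *
s=snap('wrist'); o=s['obs']; print(o['time'],o['tool_pos'],o['ee_rot'],o['wrist_force'],o['width'])
pickle.dump(s,open('w3.pkl','wb'))
c=snap('scene'); pickle.dump(c,open('c3.pkl','wb'))
p=np.linalg.inv(c['T'])@np.array([.4962,.197,.09,1]);u,v=[int(x) for x in (c['fx']*p[0]/p[2]+c['cx'],c['fy']*p[1]/p[2]+c['cy'])];print(u,v)
save('w3',np.hstack([s['color'][0:320,200:440][:, :],cv2.resize(c['color'][v-50:v+30,u-50:u+30],(320,320),interpolation=2)]))
E
```

```text
7.0 [0.49689586 0.19598153 0.17639705] [-3.14142175e+00  5.21222241e-04  1.56803280e+00] [-0.49565273 -0.2507429  -1.46185362] 0.0238657360579436
236 175
```

View pics/w3.png

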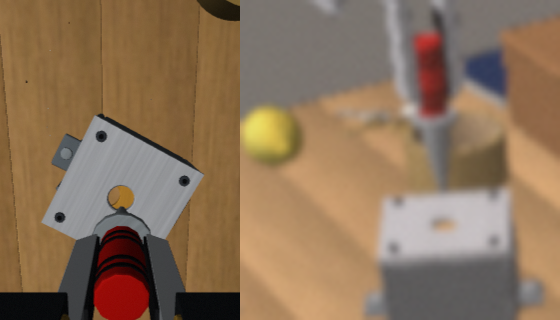

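The wrist picture shows the drift upright in the grip, with its tip at about (321,209) just below the flange hole at (320,197). The scene crop shows the same: upright and above the hole. I'll check the offset between tip and hole.

```bash
python3 - <<'E'
from h import *
s=pickle.load(open('w3.pkl','rb'));T=wT(s);im=s['color'];hsv=cv2.cvtColor(im,cv2.COLOR_RGB2HSV)
def pr(p):
    q=np.linalg.inv(T)@np.append(p,1);return np.round([s['fx']*q[0]/q[2]+s['cx'],s['fy']*q[1]/q[2]+s['cy']],1)
t=s['obs']['tool_pos']
print('pred tip',pr([t[0],t[1],t[2]-.080]),'hole',pr([.4962,.197,.072]))
g=cv2.cvtColor(im,cv2.COLOR_RGB2GRAY); dark=(g<75).astype(np.uint8)
for c in cv2.findContours(dark,0,2)[0]:
    A=cv2.contourArea(c);x,y,w,h=cv2.boundingRect(c)
    if 30<A<200 and y<240 and 230<x<410: print('screw',x+w/2,y+h/2,A,ray(s,x+w/2-.5,y+h/2-.5,.075,T).round(4))
for z in (.0825,): # collar top plane outline prediction
    o=t[2]-.0165+.006
    for a in (0,90,180): print('collar',a,pr([t[0]+.018*np.cos(np.radians(a)),t[1]+.018*np.sin(np.radians(a)),o]))
sm=im[180:260,280:360]; save('w3b',cv2.resize(sm,(560,560),interpolation=2))
E
```

```text
pred tip [321.5 208.4] hole [320.6 198.8]
screw 260.0 217.0 65.5 [0.4453 0.1827 0.075 ]
screw 328.0 216.0 92.5 [0.5019 0.1834 0.075 ]
screw 384.5 181.0 68.0 [0.5475 0.213  0.075 ]
screw 301.5 136.5 76.5 [0.481  0.2487 0.075 ]
collar 0 [353.1 243.1]
collar 90 [321.6 213.3]
collar 180 [290.3 243.3]
```

View pics/w3b.png

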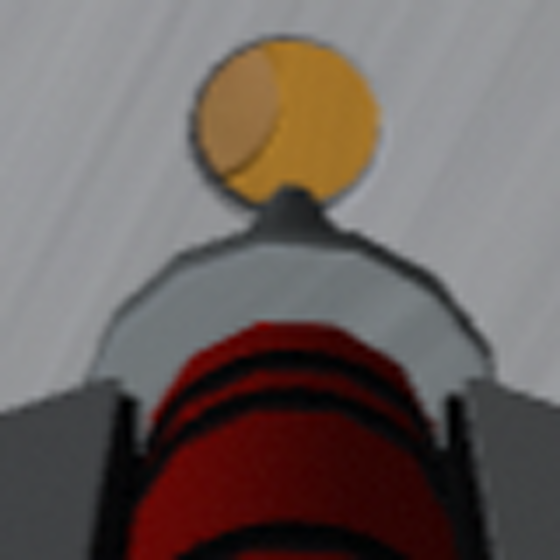

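Emit:
{"name": "arm_command", "arguments": {"targets": [0, 0, 0, 2.5, -6, 0, 1, 0, 0, 0, 2.5, -6, 6, 1, 0, 0, 0, 2.5, -6, 12, 1, 0, 0, 0, 2.5, -6, 17, 1, 0, 0, 0, 2.5, -6, 20, 1, 0, 0, 0, 2.5, -6, 20, 1, 0, 0, 0, 2.5, -6, 20, 1]}}

```text
time: 7.8
tool_pos: [0.4907, 0.1998, 0.1564]
ee_rot: [-3.142, 0.0, 1.57]
wrist_force: [0.5, 0.1, -0.9]
width: 0.0237
finger_force: 30.0
```

Emit:
{"name": "arm_command", "arguments": {"targets": [0, 0, 0, -1.3, 0, 0, 1, 0, 0, 0, -1.3, 0, 2, 1, 0, 0, 0, -1.3, 0, 4, 1, 0, 0, 0, -1.3, 0, 6, 1, 0, 0, 0, -1.3, 0, 8, 1, 0, 0, 0, -1.3, 0, 9, 1, 0, 0, 0, -1.3, 0, 10, 1, 0, 0, 0, -1.3, 0, 10, 1, 0, 0, 0, -1.3, 0, 10, 1]}}

```text
time: 8.7
tool_pos: [0.4907, 0.1985, 0.1465]
ee_rot: [3.142, 0.0, 1.57]
wrist_force: [0.4, 1.0, -1.5]
width: 0.0237
finger_force: 30.0
```

Emit:
{"name": "arm_command", "arguments": {"targets": [0, 0, 0, 0, 0, 1, 1, 0, 0, 0, 0, 0, 2, 1, 0, 0, 0, 0, 0, 3, 1, 0, 0, 0, 0, 0, 3.5, 1, 0, 0, 0, 0, 0, 3.5, 1]}}

```text
time: 9.2
tool_pos: [0.4906, 0.1984, 0.1428]
ee_rot: [-3.141, 0.0, 1.57]
wrist_force: [0.7, -0.2, -1.5]
width: 0.0238
finger_force: 30.0
```

No contact force with the tip 2 mm below the plate's top, so the tip is in the plate's hole. I'll go down to the plate's underside.

Emit:
{"name": "arm_command", "arguments": {"targets": [0, 0, 0, 0, 0, 1, 1, 0, 0, 0, 0, 0, 2, 1, 0, 0, 0, 0, 0, 3, 1, 0, 0, 0, 0, 0, 4, 1, 0, 0, 0, 0, 0, 4.5, 1, 0, 0, 0, 0, 0, 4.5, 1]}}

```text
time: 9.8
tool_pos: [0.4906, 0.1984, 0.1383]
ee_rot: [-3.141, 0.0, 1.57]
wrist_force: [0.5, -0.1, -1.2]
width: 0.0235
finger_force: 30.0
```

Emit:
{"name": "arm_command", "arguments": {"targets": [0, 0, 0, -0.1, 1, 1, 1, 0, 0, 0, -0.2, 2, 2, 1, 0, 0, 0, -0.3, 3, 3, 1, 0, 0, 0, -0.4, 4, 4, 1, 0, 0, 0, -0.5, 5, 5, 1, 0, 0, 0, -0.5, 5.7, 6, 1, 0, 0, 0, -0.5, 5.7, 6, 1, 0, 0, 0, -0.5, 5.7, 6, 1]}}

```text
time: 10.6
tool_pos: [0.4962, 0.1979, 0.1322]
ee_rot: [-3.141, 0.0, 1.57]
wrist_force: [-2.5, 0.5, -1.0]
width: 0.024
finger_force: 30.0
```

The plate is dragging along at about 3 N. I'll continue straight down.

Emit:
{"name": "arm_command", "arguments": {"targets": [0, 0, 0, 0, 0, 2, 1, 0, 0, 0, 0, 0, 4, 1, 0, 0, 0, 0, 0, 6, 1, 0, 0, 0, 0, 0, 8, 1, 0, 0, 0, 0, 0, 10, 1, 0, 0, 0, 0, 0, 12, 1, 0, 0, 0, 0, 0, 14, 1, 0, 0, 0, 0, 0, 16, 1, 0, 0, 0, 0, 0, 16, 1]}}

```text
time: 11.5
tool_pos: [0.4963, 0.1978, 0.1159]
ee_rot: [-3.141, 0.0, 1.57]
wrist_force: [-2.1, 0.0, -1.5]
width: 0.0238
finger_force: 30.0
```

Emit:
{"name": "arm_command", "arguments": {"targets": [0, 0, 0, 0, 0, 2, 1, 0, 0, 0, 0, 0, 4, 1, 0, 0, 0, 0, 0, 6, 1, 0, 0, 0, 0, 0, 8, 1, 0, 0, 0, 0, 0, 9, 1, 0, 0, 0, 0, 0, 9, 1]}}

```text
time: 12.1
tool_pos: [0.4962, 0.1978, 0.1071]
ee_rot: [-3.141, 0.0, 1.57]
wrist_force: [-2.6, 0.3, -0.4]
width: 0.0234
finger_force: 30.0
```

Emit:
{"name": "arm_command", "arguments": {"targets": [0, 0, 0, 0, 0, 1, 1, 0, 0, 0, 0, 0, 2, 1, 0, 0, 0, 0, 0, 3, 1, 0, 0, 0, 0, 0, 3, 1]}}

```text
time: 12.5
tool_pos: [0.4964, 0.1979, 0.1043]
ee_rot: [3.142, 0.0, 1.57]
wrist_force: [-2.0, -0.7, -0.3]
width: 0.0234
finger_force: 30.0
```

Emit:
{"name": "arm_command", "arguments": {"targets": [0, 0, 0, 0, 0, 1, 1, 0, 0, 0, 0, 0, 2, 1, 0, 0, 0, 0, 0, 3, 1, 0, 0, 0, 0, 0, 4, 1, 0, 0, 0, 0, 0, 5, 1, 0, 0, 0, 0, 0, 6, 1, 0, 0, 0, 0, 0, 6, 1]}}

```text
time: 13.2
tool_pos: [0.4962, 0.1979, 0.0979]
ee_rot: [-3.141, 0.0, 1.57]
wrist_force: [-3.1, -0.6, -0.9]
width: 0.024
finger_force: 30.0
```

Emit:
{"name": "arm_command", "arguments": {"targets": [0, 0, 0, 0, 0, 1, 1, 0, 0, 0, 0, 0, 2, 1, 0, 0, 0, 0, 0, 3, 1, 0, 0, 0, 0, 0, 4, 1, 0, 0, 0, 0, 0, 5, 1, 0, 0, 0, 0, 0, 6, 1, 0, 0, 0, 0, 0, 6, 1]}}

```text
time: 13.9
tool_pos: [0.4964, 0.1979, 0.0922]
ee_rot: [-3.142, 0.0, 1.57]
wrist_force: [-2.6, -0.3, -0.8]
width: 0.0235
finger_force: 30.0
```

Home should be at a TCP height of about 0.0885, so I'll creep down until the collar seats.

Emit:
{"name": "arm_command", "arguments": {"targets": [0, 0, 0, 0, 0, 1, 1, 0, 0, 0, 0, 0, 2, 1, 0, 0, 0, 0, 0, 3, 1, 0, 0, 0, 0, 0, 3.5, 1, 0, 0, 0, 0, 0, 3.5, 1]}}

```text
time: 14.4
tool_pos: [0.4964, 0.1979, 0.0888]
ee_rot: [3.142, 0.0, 1.57]
wrist_force: [-3.2, -1.5, -0.8]
width: 0.0238
finger_force: 30.0
```

Emit:
{"name": "arm_command", "arguments": {"targets": [0, 0, 0, 0, 0, 0.4, 1, 0, 0, 0, 0, 0, 0.6, 1, 0, 0, 0, 0, 0, 0.6, 1]}}

```text
time: 14.7
tool_pos: [0.4964, 0.1979, 0.0884]
ee_rot: [3.141, 0.0, 1.57]
wrist_force: [-2.6, -1.7, 0.3]
width: 0.0239
finger_force: 30.0
```

Emit:
{"name": "arm_command", "arguments": {"targets": [0, 0, 0, 0, 0, 0.3, 1, 0, 0, 0, 0, 0, 0.5, 1, 0, 0, 0, 0, 0, 0.5, 1]}}

```text
time: 15.0
tool_pos: [0.4964, 0.1979, 0.0884]
ee_rot: [3.141, 0.0, 1.57]
wrist_force: [-4.4, -2.1, 3.6]
width: 0.0236
finger_force: 30.0
```

The collar is seated: a further 0.5 mm commanded gave no motion and about +4 N. I'll release and retreat straight up.

Emit:
{"name": "arm_command", "arguments": {"targets": [0, 0, 0, 0, 0, 0, -0.5, 0, 0, 0, 0, 0, 0, -1, 0, 0, 0, 0, 0, 0, -1, 0, 0, 0, 0, 0, 0, -1, 0, 0, 0, 0, 0, 0, -1, 0, 0, 0, 0, 0, 0, -1, 0, 0, 0, 0, 0, 0, -1, 0, 0, 0, 0, 0, 0, -1]}}

```text
time: 15.8
tool_pos: [0.4964, 0.1979, 0.0878]
ee_rot: [3.141, 0.0, 1.57]
wrist_force: [-0.7, -0.0, -0.5]
width: 0.0843
finger_force: 0.0
```

Emit:
{"name": "arm_command", "arguments": {"targets": [0, 0, 0, 0, 0, -20, -1, 0, 0, 0, 0, 0, -50, -1, 0, 0, 0, 0, 0, -80, -1, 0, 0, 0, 0, 0, -110, -1, 0, 0, 0, -25, 0, -120, -1, 0, 0, 0, -50, 0, -120, -1, 0, 0, 0, -60, 0, -120, -1, 0, 0, 0, -60, 0, -120, -1]}}

```text
time: 16.6
tool_pos: [0.4963, 0.1371, 0.2076]
ee_rot: [-3.141, -0.0, 1.568]
wrist_force: [0.7, 0.7, -0.5]
width: 0.0937
finger_force: 0.0
```

```bash
python3 - <<'E'
from h import *
s=snap('wrist'); c=snap('scene'); print(s['obs']['tool_pos'],s['obs']['width'])
T=wT(s);q=np.linalg.inv(T)@np.array([.4963,.1975,.09,1]);u,v=[int(x) for x in(s['fx']*q[0]/q[2]+s['cx'],s['fy']*q[1]/q[2]+s['cy'])]
a=s['color'][max(0,v-75):max(0,v-75)+150,u-75:u+75]
save('end',np.hstack([cv2.resize(a,(400,400),interpolation=2),cv2.resize(c['color'][115:215,186:286],(400,400),interpolation=2)]))
# collar top plane height by depth
z=s['range_z']
vv,uu=np.mgrid[0:400,0:640];P=np.stack([(uu-s['cx'])/s['fx']*z,(vv-s['cy'])/s['fy']*z,z,np.ones_like(z)],-1)@T.T
d=np.hypot(P[...,0]-.4963,P[...,1]-.1975)
for lo,hi in((0,.010),(.0135,.017),(.022,.035)):
    m=(d>lo)&(d<hi)&(P[...,2]>.05)&(z>0);print(lo,np.percentile(P[...,2][m],[10,50,90]).round(4),m.sum())
E
```

```text
[0.49625675 0.13709218 0.20763527] 0.09369525231117795
0 [0.1369 0.1379 0.1388] 668
0.0135 [0.0769 0.0778 0.0786] 269
0.022 [0.0712 0.0729 0.3216] 5728
```

View pics/end.png

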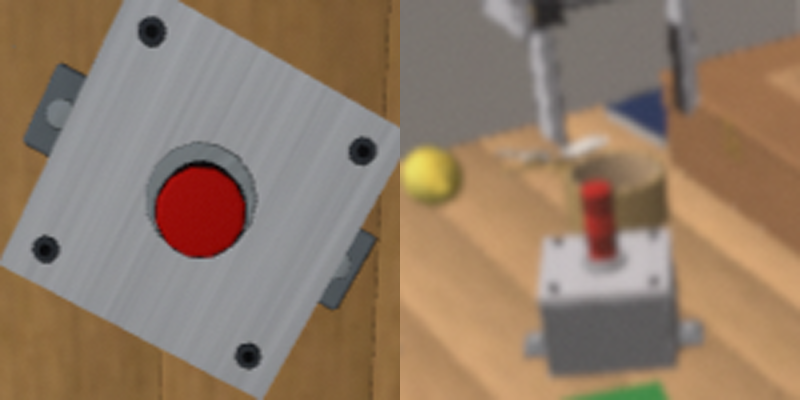

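The drift stands upright in the foot, seen in the wrist crop at (200,205) and the scene crop at (600,220). Its collar is flat on the flange: collar top is at 0.078 m and grip top at 0.138 m, exactly as expected when home.

```bash
python3 -c "
from bench import robot
print(robot.close_job())"
```

```text
the job is handed in; nothing more can be done
None
```

The drift is fully home through the flange and nut plate, its collar flat on the flange and released. The job was handed in at about 17 s, and the highest wrist force I read was about 6 N.

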